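# Wedge an offcut tight in the clamping board

### The arm

A 6-joint arm with a two-finger parallel gripper is mounted at the origin on the work surface; the furniture and walls round the work are solid. World frame = base frame: x ahead of the robot, y to its left, z up, the work surface at z = 0. Lengths are in mm, angles in degrees, forces in N, time in s.
With the tool pointing down it reaches from about 300 to 850 mm from the base axis. Payload 4.2 kg.
Tool frame: the origin (TCP) lies midway between the tips of the shut fingers; the grasp point (between the pads) lies 19 mm behind it (env.grasp_offset is the distance from the TCP to the grasp point, in mm); z points along the fingers, y is the line along which they close (so a half turn about z gives the same grasp; the last joint's range is limited). The gripper opens to 91 mm and grips with 3 to 60 N. Pads are 32 mm wide; open, the fingers measure 118 mm over their backs; the gripper's body (76 mm by 178 mm) begins 60 mm behind the grasp point.
Start: joints at [65.489, 18.312, 89.639, -0, 72.044, -1.146], TCP at [228.044, 527.863, 213.976] pointing down, gripper open.
Joint ranges: [-177.97, 177.97], [-48.28, 115.42], [12.27, 149.76], [-77.06, 257.06], [2.81, 150.46], [-146.56, 146.56]. Speed limits (degrees/s): [147.25, 147.25, 180, 180, 180, 180].

### API

Orientations are given as [roll, pitch, yaw] about the fixed x, y, z axes, in that order (R = Rz(yaw) Ry(pitch) Rx(roll)).
In Python, from workcell import env, optics gives the robot as it stands. The module is installed in compiled form; this text tells all that it offers.
- The arm moves only by the tool send_rows, never from a script. Its argument "targets" is a list that holds one entry, the list of rows, each a list of 7 numbers: the turn, a rotation vector about the world's x, y, z scaled (see below), then the shift along the world's x, y, z scaled (see below), then the closure, from -1 (fully open) to 1 (shut). In form: [[[rx, ry, rz, x, y, z, gripper], ...]]. A call has 1 to 12 rows; each row shifts and turns the commanded pose from where the row before left it; what a row does not reach is not made up. The controller multiplies each number of a shift by 0.2 m and each number of a turn by pi/2 rad. A row lasts 1/10 s, in which the tool goes at most 50 mm and 8.59 degrees, less where a joint would pass 70% of its speed; a pose out of reach is approached as far as the arm can. A call with a number of a shift or a turn outside -1 to 1 is refused whole. A call with a gripper value outside its range is refused whole. The fingers move at their own pace and stop on an object; "grip_force" is the grip in N (left out, the last holds). Time passes only in rows, so rows that do not move let the fingers close. It gives the time, the measured TCP pose, the force, the opening and the grip force at its end, in the units of the state.
- env.state(): the state, without advancing time (a new reading comes with each control period).
- optics.grab_frame(name): name is "side" or "top" or "wrist"; returns (picture, depth): 384x512x3 uint8, red, green, blue; 384x512 float32, mm along the optical axis (not along the pixel's ray), 0 where there is no reading.
- optics.camera_info(name): a dict with "camera_matrix" (3x3 intrinsics, pixels), "R" (3x3) and "t" (3): a world point X has camera coordinates R X + t; the wrist camera has in their place "mount" (4x4, takes a point from camera to tool coordinates, whose origin is the TCP and whose axes are the flange's). Camera axes: x right, y down, z forward; pixel columns grow to the right and rows downward; lengths in mm; the calibration is good to about 2 mm. A picture is of the moment at which its call begins: read the wrist's pose just before it. camera_info takes no time and is no camera call.
- env.job_done(): hands the job in; it is judged then, once.
Trained networks look in the newest picture that a camera, given by its name, has taken for a name from the list of things; names that differ only in an ending like _2 or _b are one class to them, and where a whole thing is asked for, a point or a joint stands for the part that bears it (a point fixed in the world has none). Each returns a list of dicts, best first, with "conf" (0 to 1); they miss things now and then, are a little off and sometimes report something else, mostly with a low value. They report only what shows in the picture. A call takes as long as a camera call. They do not tell look-alikes from the thing itself.
- optics.silhouettes(camera, name): "mask" (384x512 bool, what is visible of it) and "at" ([column, row] in pixels, amid what is visible of it).
- optics.place_of(camera, name): "at" ([column, row] in pixels: a listed point, or the origin of a listed thing).
The state is a dict: "time_s": time; "qpos": joint angles; "qvel": joint speeds; "effort": joint torques, N m; "ee_pos": TCP position; "ee_rot": TCP orientation; "force": force on the tool from outside, world axes, zero at the start; "torque": the same for the moment, N m; "gripper_width": finger opening in mm; "gripper_force": force on a finger pad.
Only numpy, scipy, OpenCV 4.12 (cv2) and the standard library are available. Lean on these libraries where they do the work, as an engineer would, in place of code of your own. Each camera call takes 0.05 s, during which the arm holds its last target. There are 200 camera calls.

### The job

The offcut lies loose in the wedge clamping board. Pick up the hammer by the neck of its handle and tap the thick end of the wedge along its channel with repeated light blows, the wedge driven by the hammer alone and never struck hard, until it stops advancing and stays tight against the offcut. Then lay the hammer gently back on the bench, clear of the board, leaving the glue bottle, the tape measure and the tin where they are.

Things in the scene. Friction and masses are not known exactly. Their poses are not given: they have to be found in the camera images.
- board: Plywood clamping board screwed to the bench, 190 x 183 x 12 mm. Its x axis points across the channel, from the slanted cleat (near) to the fence (far); y points left along the channel. Origin on the underside, level with the channel; the left edge is at y = +66 mm. The fence is a bar bolted on through slots: how far out it is set differs by some mm each time, so where the wedge ends up does too.
- offcut: Loose sawn wood block, 44 x 130 x 32 mm (long along the board's y), 0.2 kg, lying flat on the board between the wedge and the fence, up to 6 mm short of the fence, its right end by a fixed end stop. Origin at the centre of its underside. The wedge pushes it against the fence.
- wedge: Hardwood wedge, 170 mm long, 34 mm high, taper 1 in 8: 36 mm thick at the left (+y) end, 15 mm at the right; 0.2 kg. It lies flat in the channel between slanted cleat and offcut. Driven to -y along the board it slides easily (2 N) for 20 to 65 mm, then jams within 2 mm and locks itself. Slow taps (40 mm/s) stopped at 10 to 18 N set it tight; 50 N is too hard. Origin at mid length, underside.
- wedge_end (a point): Centre of the flat upright face (36 x 34 mm) at the wedge's thick end, the face to be struck; 29 mm above the bench. It overhangs the board's left edge.
- hammer: Soft-faced hammer, about 0.42 kg, lying on its side, 34 mm high at head and grip, so it lies level. Head: round, 34 mm diameter, 90 mm long along the hammer's y, so a striking face lies 45 mm either side of the centre. The handle points to -x from the head and ends 228 mm from the head's axis. Origin under the head's centre, on the bench.
- hammer_head (a point): Centre of the hammer's head, 17 mm above the bench while it lies there.
- hammer_neck (a point): Middle of the bare wooden neck of the handle, the place to grip: 20 mm wide (along the hammer's y), 26 mm high, straight from 16 to 98 mm behind the head's axis. This point is 55 mm behind the head's axis and 17 mm above the bench. Farther back comes the rubber grip, 28 mm wide, 34 mm high.
- wood_glue: Upright glue bottle, 43 x 58 x 195 mm, a bystander: leave alone. Origin at the centre of its underside.
- tape_measure: Tape measure, 36 x 84 x 64 mm, a bystander: leave alone. Origin at the centre of its underside.
- wax_tin: Flat round tin, 70 mm diameter, 24 mm high, a bystander: leave alone. Origin at the centre of its underside.
Not all that is in view belongs to the job. What is shaped like the wedge but purple is not meant.

How it is judged (in metres and radians):
On the way, in this order (a step that is already met when the one before it is completed fails the run):
1. the hammer is held in the fingers and lifted (contact force between the fingers and hammer above 3 N and height (world z) of hammer_head above 0.024 m), for 0.2 s.
2. the hammer strikes the wedge (contact force between hammer and wedge above 0.3 N), for 0.02 s.
3. the hammer is drawn back off the wedge (contact force between hammer and wedge below 0.1 N), for 0.1 s.
4. the hammer strikes the wedge again (contact force between hammer and wedge above 2 N), for 0.02 s.
5. with the hammer off it the wedge stays tight against the offcut (contact force between wedge and offcut above 5 N and contact force between hammer and wedge below 0.1 N), for 0.4 s.
At the end, for the whole second after the job is handed in: The wedge, at rest, presses on the offcut with more than 5 N, both flat on the board (within 5 mm, 0.05 rad); the hammer lies still and level on the bench (head and neck under 26 mm high), touching neither board nor wedge (all of step 5 and angle between offcut's own z axis and vertical below 0.05 rad and z of each of offcut, wedge in the frame of board below 0.017 m and height (world z) of each of hammer_head, hammer_neck below 0.026 m and contact force between hammer and board below 0.1 N and linear speed of hammer below 0.02 m/s and linear speed of wedge below 0.005 m/s).
It fails at once if the wedge is struck with more than 50 N (contact force between hammer and wedge above 50 N).
It fails at once if the fingers or the arm press on the wedge or the offcut (contact force between any of the fingers, the arm and wedge above 1 N or contact force between any of the fingers, the arm and offcut above 1 N).
It fails at once if the hammer is dropped or thrown (contact force between the fingers and hammer below 0.1 N and linear speed of hammer above 0.6 m/s).
It fails at once if the glue bottle, tape measure or wax tin is moved more than 3 cm (distance of any of wood_glue, tape_measure, wax_tin from where it was at the start of the episode above 0.03 m).
It also fails if it takes over 42 s, if anything falls off the work surface, if the arm or the gripper's body presses on something with over 40 N, if the wrist force passes 120 N, or if a joint passes its speed limit or range.

## Working session

There is one attempt and no reset: what is moved stays moved. The work goes in short steps, Python scripts to look and compute and a tool call to move; the robot and the scene stay as the last step left them, time stands still between calls to the robot, and variables do not carry over. Pictures are saved under pics/ and viewed, at most 10 in all, crops included, and the job is handed in when it is done.

Besides the shell and the picture viewer there is one more tool, called after "Call:" by a JSON object that holds its "method" and its "body", one argument or row to a line. send_rows: Moves the arm, as the interface text tells. Its arguments: {"type":"object","properties":{"targets":{"type":"array"},"grip_force":{"type":"number"}},"required":["targets"]}

```bash
mkdir -p pics; cat > h.py <<'E'
import numpy as np, cv2
from workcell import env, optics
def ray(name,px,z):
    c=optics.camera_info(name);K=np.array(c["camera_matrix"]);R=np.array(c["R"]);t=np.array(c["t"]).ravel()
    d=R.T@np.linalg.inv(K)@np.array([px[0],px[1],1.]);o=-R.T@t
    return o+d*(z-o[2])/d[2]
def cloud(name,depth):
    c=optics.camera_info(name);K=np.array(c["camera_matrix"]);R=np.array(c["R"]);t=np.array(c["t"]).ravel()
    v,u=np.mgrid[0:384,0:512];P=np.stack([(u-K[0,2])/K[0,0]*depth,(v-K[1,2])/K[1,1]*depth,depth],-1)
    return (P-t)@R
E
python3 - <<'E'
from h import *
for n in("top","side"):
    p,d=optics.grab_frame(n);cv2.imwrite(f"pics/{n}0.png",p[:,:,::-1]);np.savez(f"{n}0.npz",p=p,d=d)
    for nm,z in(("hammer_head",17),("hammer_neck",17),("wedge_end",29),("wedge",12),("offcut",12),("board",0),("wax_tin",0),("wood_glue",0),("tape_measure",0)):
        for r in optics.place_of(n,nm)[:2]: print(n,nm,round(r["conf"],2),np.round(r["at"]),np.round(ray(n,r["at"],z)))
a=np.hstack([cv2.imread("pics/top0.png"),cv2.imread("pics/side0.png")])
s=env.state();print(s)
E
```

```text
top hammer_head 0.97 [158. 153.] [540. 351.  17.]
top hammer_neck 0.63 [163. 170.] [489. 332.  17.]
top wedge_end 0.62 [242. 148.] [552. 109.  29.]
top wedge_end 0.56 [143. 251.] [262. 370.  29.]
top wedge 0.96 [156. 276.] [195. 336.  12.]
top wedge 0.67 [202. 105.] [688. 230.  12.]
top offcut 0.61 [289. 135.] [596. -25.  12.]
top board 0.74 [287. 148.] [561. -19.   0.]
top wax_tin 0.6 [166. 108.] [685. 341.   0.]
top wood_glue 0.62 [199. 103.] [701. 242.   0.]
top tape_measure 0.77 [368. 201.] [ 406. -246.    0.]
side hammer_head 0.74 [226. 208.] [566.  71.  17.]
side hammer_head 0.57 [230. 265.] [545. 341.  17.]
side hammer_neck 0.68 [250. 261.] [488. 330.  17.]
side wedge_end 0.86 [227. 211.] [561. 101.  29.]
side wedge_end 0.74 [331. 271.] [269. 390.  29.]
side wedge 0.79 [227. 200.] [565.  14.  12.]
side wedge 0.67 [357. 266.] [188. 356.  12.]
side offcut 0.53 [219. 194.] [596. -22.  12.]
side offcut 0.43 [229. 201.] [558.  18.  12.]
side board 0.72 [226. 197.] [570. -24.   0.]
side wax_tin 0.83 [179. 272.] [688. 347.   0.]
side wax_tin 0.18 [272. 164.] [ 398. -252.    0.]
side wood_glue 0.97 [180. 246.] [699. 238.   0.]
side tape_measure 0.67 [269. 162.] [ 409. -269.    0.]
side tape_measure 0.61 [228. 271.] [550. 348.   0.]
{'time_s': 1.0, 'qpos': array([ 6.54896435e+01,  1.83105802e+01,  8.96403519e+01,  6.33184576e-04,
        7.20448669e+01, -1.14592900e+00]), 'qvel': array([ 0.0454091 , -0.07363174, -0.09102137, -0.06881591,  0.00921132,
        0.01343183]), 'effort': array([-9.91070992e-04, -4.12346041e+01, -2.32230949e+01,  7.27083860e-02,
        3.77621676e-02, -7.09841828e-06]), 'ee_pos': array([228.02781731, 527.85065099, 213.97999034]), 'ee_rot': array([ 1.79995788e+02, -5.18226732e-04,  1.56635377e+02]), 'force': array([-0.60326926, -0.26920687,  0.13837991]), 'torque': array([-0.00798233,  0.01651051, -0.02414971]), 'gripper_force': 0.0, 'gripper_width': 91.19880955448656}
```

View pics/top0.png

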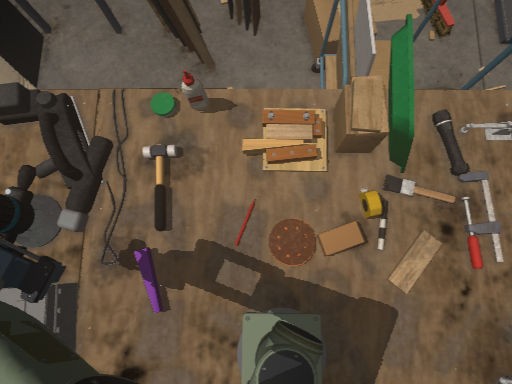

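View pics/side0.png

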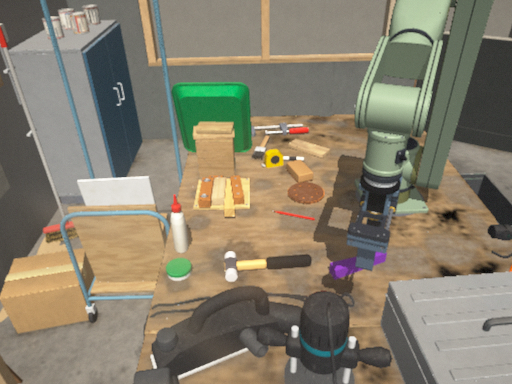

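The top view shows the hammer with its head at (161,151) and the handle running down to (160,230). The wedge candidates are the wooden one at (275,145), with its thick end at (243,147), and the purple one at (150,280). The wooden one lies in the board's channel, so it is the one meant. I'll confirm that in a crop and measure with depth.

```bash
python3 - <<'E'
from h import *
f=np.load("top0.npz");p,d=f["p"],f["d"];X=cloud("top",d)
cv2.imwrite("pics/c.png",cv2.resize(p[90:240,130:340,::-1],None,fx=3.8,fy=3.8,interpolation=cv2.INTER_CUBIC))
print("bench z",np.median(X[200:225,200:230,2]))
for nm,i in(("hammer",0),("wedge",None),("offcut",0),("board",0)):
    for r in optics.silhouettes("top",nm)[:2]:
        m=r["mask"]&(d>0);q=X[m];print(nm,round(r["conf"],2),r["at"],m.sum(),"min",np.round(q.min(0)),"max",np.round(q.max(0)))
        rc=cv2.minAreaRect(q[:,:2].astype(np.float32));print(np.round(cv2.boxPoints(rc)).tolist())
q=X[135:240,138:186].reshape(-1,3);q=q[(q[:,2]>12)&(q[:,2]<45)]
hd=q[q[:,0]>520];hn=q[(q[:,0]<510)]
print("head",hd.mean(0),hd.min(0),hd.max(0),"handle ends",hn.min(0),hn.max(0))
l=cv2.fitLine(hn[:,:2].astype(np.float32),cv2.DIST_HUBER,0,.01,.01).ravel();print(l)
for x in(300,400,500):
  s=hn[abs(hn[:,0]-x)<8];print(x,s[:,1].min() if len(s) else 0,s[:,1].max() if len(s) else 0)
# wedge thick end
q=X[130:165,236:262].reshape(-1,3);q=q[(q[:,2]>36)&(q[:,2]<60)];print("wedge top",q.min(0),q.max(0),np.median(q[:,2]))
for y in(100,90,80,70): s=q[abs(q[:,1]-y)<4];print(y,s[:,0].min() if len(s) else 0,s[:,0].max() if len(s) else 0)
E
```

```text
bench z -1.4035088217131089
hammer 0.57 [157.6, 176.1] 1137 min [319. 301.  -4.] max [573. 392.  38.]
[[318.0, 320.0], [568.0, 298.0], [576.0, 389.0], [326.0, 411.0]]
wedge 0.77 [148.3, 271.9] 865 min [102. 315.  -3.] max [271. 392.  39.]
[[97.0, 349.0], [107.0, 314.0], [272.0, 360.0], [262.0, 396.0]]
wedge 0.71 [266.3, 142.6] 621 min [539. -59.  14.] max [577. 108.  51.]
[[538.0, 108.0], [553.0, -60.0], [585.0, -57.0], [570.0, 111.0]]
offcut 0.96 [286.5, 131.8] 762 min [570. -86.   7.] max [623.  45.  49.]
[[570.0, -86.0], [621.0, -87.0], [623.0, 45.0], [572.0, 45.0]]
board 0.93 [304.4, 155.8] 2260 min [ 489. -136.   -7.] max [691.  53.  48.]
[[488.0, -135.0], [687.0, -140.0], [691.0, 50.0], [492.0, 54.0]]
head [542.07229876 344.92288031  28.40166709] [520.5714804  300.91807148  12.08978628] [563.29150723 391.86053288  35.82404012] handle ends [318.68199487 318.27734729  12.15327966] [509.66460966 351.97809396  38.09972087]
[9.9799907e-01 6.3228652e-02 4.1149408e+02 3.3481824e+02]
300 0 0
400 322.49054987976905 351.00605905995116
500 333.5500718314494 351.3325080991787
wedge top [539.16087506  55.37595814  36.40481065] [574.32325833 108.93627468  51.24368934] 44.99569069249711
100 539.1608750632357 572.8033501291193
90 541.8891405347517 574.3232583320447
80 542.1039111078037 572.8498690132968
70 542.8409037133321 573.217323593957
```

View pics/c.png

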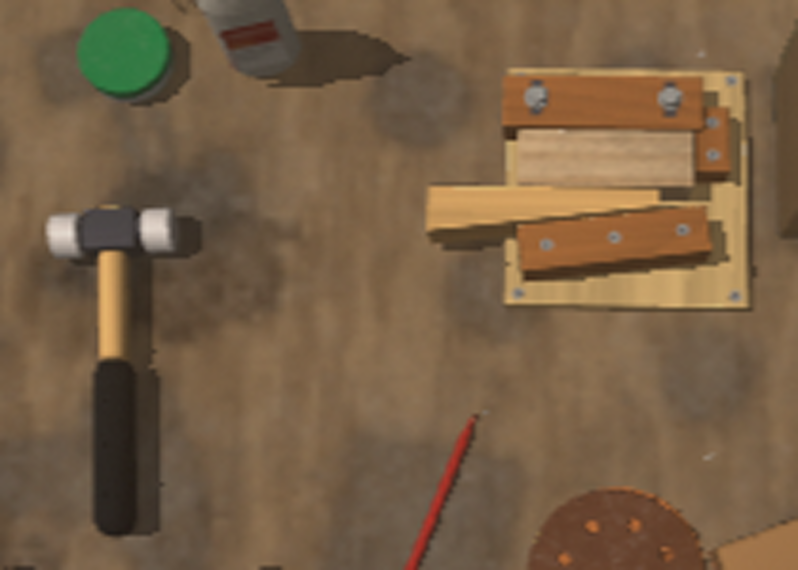

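The crop confirms the wooden wedge, with its thick end at crop pixel (430,212). The hammer lies alone at left with its neck running down from (112,255), at a yaw of about 3.6°. I'll move above the neck.

Call:
{"method": "send_rows", "body": {
  "targets": [
    [[0,0,0.0375,0.168,-0.117,-0.0625,-1],[0,0,0.0375,0.168,-0.117,-0.0625,-1],[0,0,0.0375,0.168,-0.117,-0.0625,-1],[0,0,0.0375,0.168,-0.117,-0.0625,-1],[0,0,0.0375,0.168,-0.117,-0.0625,-1],[0,0,0.0375,0.168,-0.117,-0.0625,-1],[0,0,0.0375,0.168,-0.117,-0.0625,-1],[0,0,0.0375,0.168,-0.117,-0.0625,-1],[0,0,0,0,0,0,-1],[0,0,0,0,0,0,-1]]
  ],
  "grip_force": 60
}}

```text
time_s: 2.2
ee_pos: [497.0, 340.1, 113.5]
ee_rot: [180.0, -0.1, -176.5]
force: [-0.4, 0.6, -0.3]
gripper_width: 91.3
gripper_force: 0.0
```

```bash
cat >> h.py <<'E'
from scipy.spatial.transform import Rotation as Ro
def wcloud(s,depth):
    c=optics.camera_info("wrist");K=np.array(c["camera_matrix"]);M=np.array(c["mount"])
    v,u=np.mgrid[0:384,0:512];P=np.stack([(u-K[0,2])/K[0,0]*depth,(v-K[1,2])/K[1,1]*depth,depth],-1)
    P=P@M[:3,:3].T+M[:3,3]
    return P@Ro.from_euler("xyz",s["ee_rot"],degrees=True).as_matrix().T+s["ee_pos"]
E
python3 - <<'E'
from h import *
s=env.state();p,d=optics.grab_frame("wrist");cv2.imwrite("pics/w1.png",p[:,:,::-1])
X=wcloud(s,d);print(s["ee_pos"],s["ee_rot"],s["time_s"])
for r in optics.silhouettes("wrist","hammer")[:1]:
    q=X[r["mask"]&(d>0)];q=q[(q[:,2]>8)&(q[:,2]<45)];print(r["conf"],q.min(0),q.max(0))
    for x in range(420,580,10):
        t=q[abs(q[:,0]-x)<4]
        if len(t)>5: print(x,np.round(t[:,1].min()),np.round(t[:,1].max()),np.round(np.percentile(t[:,2],95)))
E
```

```text
[497.04588548 340.11826926 113.51592143] [ 1.79998108e+02 -7.40746370e-02 -1.76515036e+02] 2.2
0.77 [330.47523863 301.85991285   8.15331894] [541.12074092 390.05131351  34.38072956]
420 325.0 351.0 33.0
430 326.0 352.0 32.0
440 327.0 352.0 31.0
450 332.0 350.0 29.0
460 332.0 351.0 29.0
470 332.0 351.0 29.0
480 333.0 352.0 28.0
490 334.0 353.0 29.0
500 334.0 354.0 29.0
510 334.0 354.0 28.0
520 335.0 355.0 29.0
530 302.0 390.0 30.0
540 302.0 382.0 30.0
```

View pics/w1.png

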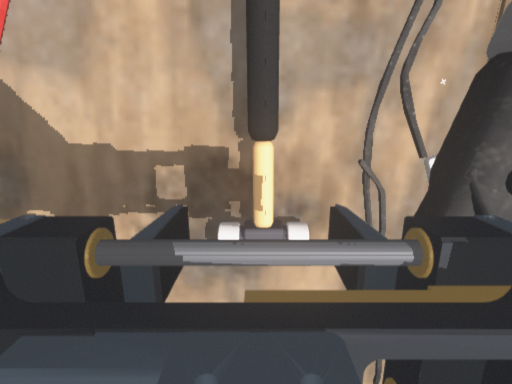

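The neck, at wrist pixel (262,185), lies centred between the fingers. I'll shift 3.5 mm, descend, and grip.

Call:
{"method": "send_rows", "body": {
  "targets": [
    [[0,0,0,0,0.017,-0.2,-1],[0,0,0,0,0,-0.2,-1],[0,0,0,0,0,-0.1,-1],[0,0,0,0,0,-0.045,-1],[0,0,0,0,0,0,-1],[0,0,0,0,0,0,1],[0,0,0,0,0,0,1],[0,0,0,0,0,0,1],[0,0,0,0,0,0,1],[0,0,0,0,0,0,1],[0,0,0,0,0,0,1],[0,0,0,0,0,0,1]]
  ],
  "grip_force": 60
}}

```text
time_s: 3.5
ee_pos: [496.9, 344.0, 5.0]
ee_rot: [180.0, 0.0, -176.4]
force: [0.3, -0.2, -0.4]
gripper_width: 37.8
gripper_force: 0.0
```

Call:
{"method": "send_rows", "body": {
  "targets": [
    [[0,0,0,0,0,0,1],[0,0,0,0,0,0,1],[0,0,0,0,0,0,1],[0,0,0,0,0,0,1],[0,0,0,0,0,0,1],[0,0,0,0,0,0.08,1],[0,0,0,0,0,0.08,1],[0,0,0,0,0,0,1],[0,0,0,0,0,0,1],[0,0,0,0,0,0,1]]
  ]
}}

```text
time_s: 4.5
ee_pos: [495.9, 343.4, 35.6]
ee_rot: [-179.9, -0.1, -176.4]
force: [0.2, -0.5, -4.3]
gripper_width: 19.7
gripper_force: 60.0
```

Call:
{"method": "send_rows", "body": {
  "targets": [
    [[0,0,-0.01,0.018,-0.168,0,1],[0,0,-0.01,0.018,-0.168,0,1],[0,0,-0.01,0.018,-0.168,0,1],[0,0,-0.01,0.018,-0.168,-0.03,1],[0,0,-0.01,0.018,-0.168,-0.045,1],[0,0,0,0,0,0,1],[0,0,0,0,0,0,1],[0,0,0,0,0,0,1]]
  ]
}}

```text
time_s: 5.3
ee_pos: [514.9, 176.7, 21.7]
ee_rot: [180.0, -0.0, 179.2]
force: [0.5, -0.2, -4.3]
gripper_width: 19.3
gripper_force: 60.0
```

```bash
python3 - <<'E'
from h import *
for n in("top","side"):
    p,d=optics.grab_frame(n)
    for nm,z in(("hammer_head",33),("wedge_end",29)):
        for r in optics.place_of(n,nm)[:2]: print(n,nm,round(r["conf"],2),np.round(r["at"]),np.round(ray(n,r["at"],z)))
    if n=="side":
        cv2.imwrite("pics/s2.png",cv2.resize(p[150:270,150:310,::-1],None,fx=4.5,fy=4.5,interpolation=cv2.INTER_CUBIC))
    X=cloud(n,d);q=X.reshape(-1,3)
    h=q[(q[:,0]>545)&(q[:,0]<572)&(q[:,1]>60)&(q[:,1]<230)&(q[:,2]>22)&(q[:,2]<60)]
    for y in range(60,230,6):
        t=h[abs(h[:,1]-y)<3]
        if len(t)>2: print(y,len(t),np.round(t[:,2].max()),np.round([t[:,0].min(),t[:,0].max()]))
E
```

```text
top hammer_head 0.47 [285. 148.] [549. -12.  33.]
top wedge_end 0.72 [242. 145.] [560. 110.  29.]
top wedge_end 0.64 [166. 105.] [681. 332.  29.]
60 9 47.0 [546. 571.]
66 18 47.0 [546. 570.]
72 23 49.0 [547. 570.]
78 22 48.0 [546. 572.]
84 18 50.0 [545. 570.]
90 11 49.0 [547. 568.]
side hammer_head 0.74 [241. 219.] [515. 152.  33.]
side hammer_head 0.56 [226. 222.] [562. 167.  33.]
side wedge_end 0.61 [331. 273.] [271. 396.  29.]
side wedge_end 0.59 [225. 210.] [569.  96.  29.]
66 5 49.0 [559. 568.]
72 3 50.0 [558. 568.]
84 4 51.0 [561. 568.]
90 4 50.0 [561. 571.]
96 5 51.0 [560. 567.]
102 4 51.0 [560. 570.]
108 9 49.0 [564. 571.]
138 7 54.0 [562. 572.]
144 4 52.0 [562. 571.]
150 4 51.0 [562. 568.]
156 5 52.0 [561. 571.]
162 4 52.0 [561. 571.]
168 3 53.0 [561. 570.]
174 4 55.0 [561. 567.]
180 5 54.0 [560. 569.]
186 6 54.0 [548. 569.]
192 18 54.0 [547. 572.]
198 9 52.0 [548. 572.]
204 10 54.0 [547. 571.]
210 10 54.0 [547. 568.]
216 23 54.0 [547. 571.]
222 53 56.0 [547. 572.]
```

View pics/s2.png

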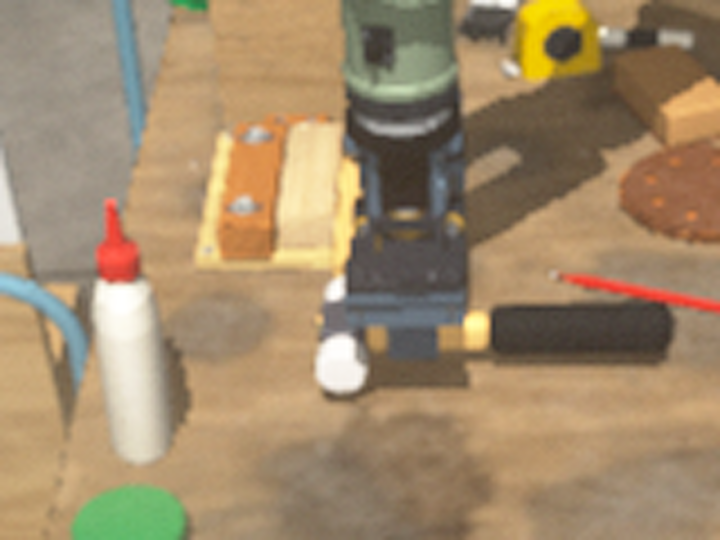

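The side crop shows the hammer held level, its far face at crop (341,365) and the wedge hidden behind the gripper. Depth puts the striking face at y≈131 and the wedge end at y≈109. First tap: safe, because at least 20 mm of free slide is given.

Call:
{"method": "send_rows", "body": {
  "targets": [
    [[0,0,0,0,-0.02,0,1],[0,0,0,0,-0.02,0,1],[0,0,0,0,-0.02,0,1],[0,0,0,0,-0.02,0,1],[0,0,0,0,-0.02,0,1],[0,0,0,0,-0.02,0,1],[0,0,0,0,-0.02,0,1],[0,0,0,0,-0.02,0,1]]
  ]
}}

```text
time_s: 6.4
ee_pos: [514.9, 143.8, 22.0]
ee_rot: [180.0, 0.0, 179.1]
force: [0.1, 0.7, -5.7]
gripper_width: 19.4
gripper_force: 60.0
```

Call:
{"method": "send_rows", "body": {
  "targets": [
    [[0,0,0,0,-0.02,0,1],[0,0,0,0,-0.02,0,1]]
  ]
}}

```text
time_s: 6.6
ee_pos: [515.5, 136.0, 22.1]
ee_rot: [180.0, 0.1, 179.1]
force: [1.9, 2.3, -5.2]
gripper_width: 19.7
gripper_force: 60.0
```

Call:
{"method": "send_rows", "body": {
  "targets": [
    [[0,0,0,0,0.03,0,1],[0,0,0,0,0.03,0,1],[0,0,0,0,0,0,1],[0,0,0,0,0,0,1],[0,0,0,0,-0.02,0,1],[0,0,0,0,-0.02,0,1],[0,0,0,0,-0.015,0,1]]
  ]
}}

```text
time_s: 7.3
ee_pos: [514.7, 136.5, 21.9]
ee_rot: [-180.0, -0.0, 179.1]
force: [-0.1, 0.4, -5.2]
gripper_width: 19.4
gripper_force: 60.0
```

Call:
{"method": "send_rows", "body": {
  "targets": [
    [[0,0,0,0,-0.015,0,1]]
  ]
}}

```text
time_s: 7.4
ee_pos: [514.9, 133.9, 22.0]
ee_rot: [180.0, 0.0, 179.1]
force: [-0.2, 2.8, -4.7]
gripper_width: 19.6
gripper_force: 60.0
```

Call:
{"method": "send_rows", "body": {
  "targets": [
    [[0,0,0,0,-0.02,0,1]]
  ]
}}

```text
time_s: 7.5
ee_pos: [515.3, 130.2, 22.0]
ee_rot: [179.9, 0.1, 179.1]
force: [0.8, 2.8, -5.7]
gripper_width: 19.8
gripper_force: 60.0
```

Call:
{"method": "send_rows", "body": {
  "targets": [
    [[0,0,0,0,-0.02,0,1]]
  ]
}}

```text
time_s: 7.6
ee_pos: [515.7, 126.2, 22.2]
ee_rot: [179.9, 0.1, 179.2]
force: [3.0, 4.6, -4.9]
gripper_width: 19.5
gripper_force: 60.0
```

Call:
{"method": "send_rows", "body": {
  "targets": [
    [[0,0,0,0,-0.015,0,1]]
  ]
}}

```text
time_s: 7.7
ee_pos: [516.0, 123.2, 22.3]
ee_rot: [179.9, 0.1, 179.1]
force: [2.4, 3.3, -5.5]
gripper_width: 19.5
gripper_force: 60.0
```

Call:
{"method": "send_rows", "body": {
  "targets": [
    [[0,0,0,0,0.03,0,1],[0,0,0,0.005,0.02,0,1],[0,0,0,0.005,0,0,1],[0,0,0,0,-0.02,0,1],[0,0,0,0,-0.02,0,1],[0,0,0,0,-0.02,0,1]]
  ]
}}

```text
time_s: 8.3
ee_pos: [516.8, 120.9, 21.9]
ee_rot: [180.0, -0.0, 179.1]
force: [0.7, 3.3, -5.6]
gripper_width: 19.4
gripper_force: 60.0
```

Call:
{"method": "send_rows", "body": {
  "targets": [
    [[0,0,0,0,-0.015,0,1]]
  ]
}}

```text
time_s: 8.4
ee_pos: [517.1, 118.0, 22.0]
ee_rot: [180.0, 0.0, 179.1]
force: [1.5, 2.6, -5.1]
gripper_width: 19.6
gripper_force: 60.0
```

Call:
{"method": "send_rows", "body": {
  "targets": [
    [[0,0,0,0.002,-0.018,0,1]]
  ]
}}

```text
time_s: 8.5
ee_pos: [517.1, 116.2, 22.1]
ee_rot: [179.8, -0.0, 179.1]
force: [-2.8, 20.1, -3.5]
gripper_width: 20.0
gripper_force: 60.0
```

Jam reached at 20 N. I'll draw back and give gentle setting taps.

Call:
{"method": "send_rows", "body": {
  "targets": [
    [[0,0,0,0,0.03,0,1],[0,0,0,0,0.03,0,1],[0,0,0,0,0,0,1],[0,0,0,0,0,0,1]]
  ]
}}

```text
time_s: 8.9
ee_pos: [517.1, 126.3, 21.9]
ee_rot: [-180.0, -0.0, 179.2]
force: [-0.2, 0.5, -5.4]
gripper_width: 19.8
gripper_force: 60.0
```

Call:
{"method": "send_rows", "body": {
  "targets": [
    [[0,0,0,0,-0.02,0,1],[0,0,0,0,-0.02,0,1],[0,0,0,0,-0.02,0,1]]
  ]
}}

```text
time_s: 9.2
ee_pos: [517.0, 116.2, 22.1]
ee_rot: [179.7, -0.0, 179.0]
force: [-3.5, 22.2, -4.3]
gripper_width: 19.9
gripper_force: 60.0
```

Same stop position, so it's tight. Now I'll carry the hammer back.

Call:
{"method": "send_rows", "body": {
  "targets": [
    [[0,0,0,0,0.03,0,1],[0,0,0,0,0.05,0,1],[0,0,0,0,0.1,0.05,1],[0,0,0,-0.02,0.18,0.05,1],[0,0,0,-0.02,0.2,0,1],[0,0,0,-0.02,0.2,0,1],[0,0,0,-0.02,0.18,-0.04,1],[0,0,0,-0.02,0.1,-0.04,1],[0,0,0,0,0.04,-0.03,1],[0,0,0,0,0,0,1],[0,0,0,0,0,0,1],[0,0,0,0,0,0,1]]
  ]
}}

```text
time_s: 10.4
ee_pos: [497.6, 329.3, 20.2]
ee_rot: [-180.0, 0.0, 179.1]
force: [-0.6, -0.1, -6.0]
gripper_width: 19.4
gripper_force: 60.0
```

Call:
{"method": "send_rows", "body": {
  "targets": [
    [[0,0,0,0,0,-0.02,1],[0,0,0,0,0,-0.02,1],[0,0,0,0,0,-0.01,1],[0,0,0,0,0,-0.005,1],[0,0,0,0,0,0,1],[0,0,0,0,0,0,1]]
  ]
}}

```text
time_s: 11.0
ee_pos: [497.3, 330.5, 9.0]
ee_rot: [180.0, 0.0, 179.1]
force: [0.3, 0.4, -5.5]
gripper_width: 19.8
gripper_force: 60.0
```

```bash
python3 - <<'E'
from h import *
p,d=optics.grab_frame("side");X=cloud("side",d).reshape(-1,3)
cv2.imwrite("pics/s3.png",cv2.resize(p[150:300,150:340,::-1],None,fx=4,fy=4,interpolation=cv2.INTER_CUBIC))
s=env.state();print(s["ee_pos"],s["force"],s["torque"])
E
```

```text
[497.32966006 330.55043082   9.08358358] [-0.99453413 -1.05856063 -4.34775505] [-0.00084326 -0.02000471  0.0073289 ]
```

View pics/s3.png

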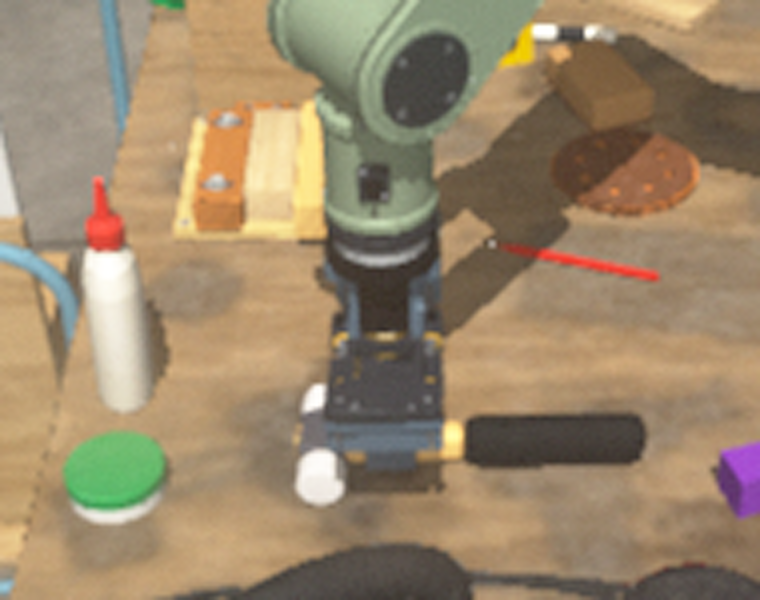

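The side crop shows the hammer level, head at (320,455) and well clear of the board, with the offcut in place against the fence. It is still about 4 mm up, so I'll lower slowly.

Call:
{"method": "send_rows", "body": {
  "targets": [
    [[0,0,0,0,0,-0.005,1],[0,0,0,0,0,-0.005,1],[0,0,0,0,0,-0.005,1],[0,0,0,0,0,0,1]]
  ]
}}

```text
time_s: 11.45
ee_pos: [497.1, 330.4, 5.8]
ee_rot: [-180.0, -0.0, 179.1]
force: [-0.3, 0.1, -3.8]
gripper_width: 19.7
gripper_force: 60.0
```

Call:
{"method": "send_rows", "body": {
  "targets": [
    [[0,0,0,0,0,-0.004,1],[0,0,0,0,0,0,1]]
  ]
}}

```text
time_s: 11.65
ee_pos: [497.2, 330.4, 5.1]
ee_rot: [-180.0, -0.0, 179.1]
force: [0.1, 0.0, -5.5]
gripper_width: 19.7
gripper_force: 60.0
```

Call:
{"method": "send_rows", "body": {
  "targets": [
    [[0,0,0,0,0,-0.004,1],[0,0,0,0,0,0,1]]
  ]
}}

```text
time_s: 11.85
ee_pos: [497.3, 330.5, 4.9]
ee_rot: [180.0, 0.0, 179.1]
force: [-2.1, -0.7, 0.6]
gripper_width: 19.6
gripper_force: 60.0
```

Touching the bench now. I'll release by opening gradually, then rise.

Call:
{"method": "send_rows", "body": {
  "targets": [
    [[0,0,0,0,0,0,0.2],[0,0,0,0,0,0,-0.2],[0,0,0,0,0,0,-0.6],[0,0,0,0,0,0,-1],[0,0,0,0,0,0,-1],[0,0,0,0,0,0,-1],[0,0,0,0,0,0,-1],[0,0,0,0,0,0,-1],[0,0,0,0,0,0,-1],[0,0,0,0,0,0,-1]]
  ],
  "grip_force": 5
}}

```text
time_s: 12.85
ee_pos: [497.2, 330.5, 4.4]
ee_rot: [180.0, -0.0, 179.1]
force: [0.9, 0.4, 0.6]
gripper_width: 91.2
gripper_force: 0.0
```

Call:
{"method": "send_rows", "body": {
  "targets": [
    [[0,0,0,0,0,0.05,-1],[0,0,0,0,0,0.1,-1],[0,0,0,0,0,0.2,-1],[0,0,0,0,0,0.2,-1],[0,0,0,-0.1,0,0.2,-1],[0,0,0,-0.2,0,0.1,-1],[0,0,0,-0.2,0,0.1,-1],[0,0,0,0,0,0,-1],[0,0,0,0,0,0,-1]]
  ]
}}

```text
time_s: 13.75
ee_pos: [397.2, 330.7, 195.7]
ee_rot: [179.9, 0.1, 179.2]
force: [0.0, 0.5, 1.2]
gripper_width: 91.5
gripper_force: 0.0
```

```bash
python3 - <<'E'
from h import *
s=env.state();print(s["time_s"],s["gripper_width"],s["ee_pos"])
p,d=optics.grab_frame("top");X=cloud("top",d)
cv2.imwrite("pics/t4.png",cv2.resize(p[80:240,120:340,::-1],None,fx=3.6,fy=3.6,interpolation=cv2.INTER_CUBIC))
q=X.reshape(-1,3);h=q[(q[:,0]>300)&(q[:,0]<580)&(q[:,1]>270)&(q[:,1]<390)&(q[:,2]>8)&(q[:,2]<60)];print(h.min(0),h.max(0))
q=X[130:165,225:275].reshape(-1,3);q=q[(q[:,2]>36)&(q[:,2]<60)&(q[:,0]<580)];print("wedge",q.max(0))
E
```

```text
13.75 91.46457220136534 [397.21970056 330.73066767 195.7245562 ]
[318.8275538  283.69025996   8.45229614] [563.60145938 373.97943393  37.56347882]
wedge [579.93485012  69.66635424  49.98642253]
```

View pics/t4.png

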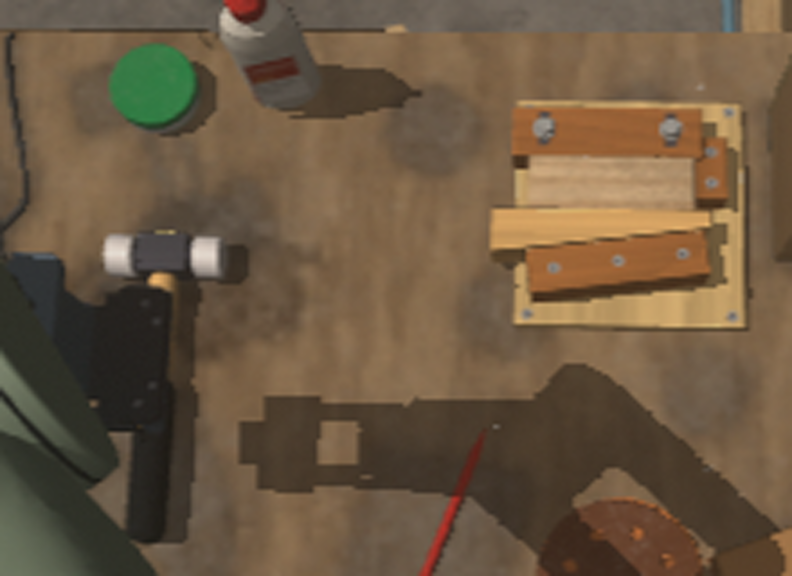

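The hammer lies flat on the bench, head at crop (165,255) and clear of the board. The wedge is driven in, its end at (493,230), with the offcut against the fence and the bystanders unmoved. Handing in.

```bash
python3 -c "
from workcell import env
print(env.job_done())"
```

```text
the job is handed in; nothing more can be done
None
```

I drove the wedge about 38 mm in with light taps until it stopped advancing (peak reading about 22 N), laid the hammer back on the bench clear of the board, and handed the job in at about 14 s; the hand-in returned no verdict.

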